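# Sort the pin stand by length and show the collared pin's end to the inspection camera

### The arm

A 6-joint arm with a two-finger parallel gripper is mounted at the origin on a cart in front of the work surface, level with it; the furniture and walls round the work are solid. World frame = base frame: x ahead of the robot, y to its left, z up, the work surface at z = 0. Lengths are in m, angles in rad, forces in N, time in s.
With the tool pointing down it reaches from about 0.25 to 0.775 m from the base axis. Payload 4 kg.
Tool frame: the origin (TCP) lies on the centre line of the jaws, within the pads' length; the fingertips stand 17 mm ahead of it and the grasp point (between the pads) lies 2 mm behind it; z points along the fingers, y is the line along which they close (so a half turn about z gives the same grasp; the last joint's range is limited). The gripper opens to 94 mm and grips with 3 to 60 N. Pads are 16 mm wide; open, the fingers measure 119 mm over their backs; the gripper's body (75 mm by 177 mm) begins 78 mm behind the grasp point.
Start: joints at [1.039, 0.087, 1.371, -0, 1.684, -0.103], TCP at [0.229, 0.5, 0.223] pointing down, gripper open.
Joint ranges: [-3.1, 3.1], [-0.76, 2.03], [0.27, 2.55], [-1.08, 4.22], [0.17, 2.65], [-2.57, 2.57]. Speed limits (rad/s): [2.79, 2.79, 3.14, 3.14, 3.14, 3.14].

### API

Orientations are given as [roll, pitch, yaw] about the fixed x, y, z axes, in that order (R = Rz(yaw) Ry(pitch) Rx(roll)).
In Python, from bench import robot gives the robot as it stands.
- The arm moves only by the tool servo_tool, never from a script. Its argument "plan" is a list of rows, each a list of 7 numbers: the shift along the tool's x, y, z normalised to -1 to 1, where 1 is 0.1 m, then the turn, a rotation vector about the tool's x, y, z normalised to -1 to 1, where 1 is pi/2 rad, then the finger opening in mm, from 0 to 94. In form: [[x, y, z, ax, ay, az, gripper], ...]. A call has 1 to 12 rows; each row is the pose to reach, as a shift and turn from the pose commanded when the call began, along the tool's axes at that moment; what a row does not reach only later rows make up. A row lasts 1/12 s, in which the tool goes at most 41.7 mm and 7.16 degrees, less where a joint would pass 70% of its speed; a pose out of reach is approached as far as the arm can. A call with a number of a shift or a turn outside -1 to 1 is refused whole. A call with a gripper value outside its range is refused whole. The fingers move at their own pace and stop on an object; the grip force is fixed at half the most. Time passes only in rows, so rows that repeat a pose let the fingers close. It gives the time, the measured TCP pose, the force, the opening and the grip force at its end, in the units of the state.
- robot.get_obs(): the state, without advancing time (a new reading comes with each control period).
- robot.snapshot(name): name is "side" or "top" or "wrist"; returns the picture (480x640x3 uint8, red, green, blue); there is no depth.
- robot.camera_params(name): a dict with "camera_matrix" (3x3 intrinsics, pixels), "rvec" (rotation vector, rad) and "tvec" (3), from world to camera coordinates, as OpenCV has them; the wrist camera has in their place "tool_from_camera" (4x4, takes a point from camera to tool coordinates, whose origin is the TCP and whose axes are the flange's). Camera axes: x right, y down, z forward; pixel columns grow to the right and rows downward; lengths in m; the calibration is good to about 2 mm. A picture is of the moment at which its call begins: read the wrist's pose just before it. camera_params takes no time and is no camera call.
- robot.close_job(): hands the job in; it is judged then, once.
Trained networks look in the newest picture that a camera, given by its name, has taken for a name from the list of things; names that differ only in an ending like _2 or _b are one class to them, and where a whole thing is asked for, a point or a joint stands for the part that bears it (a point fixed in the world has none). Each returns a list of dicts, best first, with "conf" (0 to 1); they miss things now and then, are a little off and sometimes report something else, mostly with a low value. They report only what shows in the picture. A call takes as long as a camera call. They do not tell look-alikes from the thing itself.
- robot.find_in(thing, camera): "extent" ([centre column, centre row, width, height] in pixels, round what is visible of it).
The state is a dict: "time": time; "joint_positions": joint angles; "qvel": joint speeds; "joint_torque": joint torques, N m; "tool_pos": TCP position; "ee_rot": TCP orientation; "wrist_force": force on the tool from outside, world axes, zero at the start; "wrist_torque": the same for the moment, N m; "width": finger opening in m; "finger_force": force on a finger pad.
Only numpy, scipy, OpenCV 4.12 (cv2) and the standard library are available. Lean on these libraries where they do the work, as an engineer would, in place of code of your own. Each camera call takes 0.05 s, during which the arm holds its last target. There are 200 camera calls.

### The job

Sort the pins in the stand by length: all long pins belong in the row away from the robot and all short ones in the row nearer to it, so move the two that stand in the wrong row, each fully home in a hole. Then pull out the pin with the collar and hold it up to the inspection camera so that the foot of the pin (the end that was in the hole) points straight at the lens, centred on the camera's slanting line of sight with the foot about 120 mm from the lens. Finish while holding it still there in the gripper, and leave the things lying around where they are.

Things in the scene. Friction and masses are not known exactly. Their poses are not given: they have to be found in the camera images.
- pin_stand: Grey block fixed to the bench, 115 (x) x 175 (y) x 34 mm. Origin: centre of its underside; +x points away from the robot (turned up to 0.3 rad), +y to its left. Six upright blind holes 17.8 mm across, 25 mm deep: two rows of three, at y = +60, 0, -60 mm. A pin may lean 4 degrees in its hole.
- pin_stand_hole1 (a point): Mouth of the middle hole of the far row (x = +30 mm on the stand, 34 mm above the bench), the row for long pins. At the start this row holds a long, a short and the collared pin, in any order.
- pin_stand_hole4 (a point): Mouth of the middle hole of the near row (x = -30 mm on the stand), the row for short pins. At the start this row holds a short and a long pin, in any order, and its hole at y = -60 mm is empty.
- long_pin_1: Plain round steel pin, diameter 16 mm, 85 mm long (one of the two long ones), standing in a hole of the pin stand; free to pull straight up, about 133 g. Origin at the centre of its lower end face (foot, chamfered 1.5 x 2.5 mm), z along the pin to its top. Starts in the far row, where it belongs.
- long_pin_2: Plain round steel pin, diameter 16 mm, 85 mm long (one of the two long ones), standing in a hole of the pin stand; free to pull straight up, about 133 g. Origin at the centre of its lower end face (foot, chamfered 1.5 x 2.5 mm), z along the pin to its top. Starts wrongly in the near row.
- short_pin_1: Plain round steel pin, diameter 16 mm, 60 mm long (one of the two short ones), standing in a hole of the pin stand; free to pull straight up, about 94 g. Origin at the centre of its lower end face (foot, chamfered 1.5 x 2.5 mm), z along the pin to its top. Starts in the near row, where it belongs.
- short_pin_2: Plain round steel pin, diameter 16 mm, 60 mm long (one of the two short ones), standing in a hole of the pin stand; free to pull straight up, about 94 g. Origin at the centre of its lower end face (foot, chamfered 1.5 x 2.5 mm), z along the pin to its top. Starts wrongly in the far row.
- collar_pin: The only steel pin with a collar: diameter 16 mm, 85 mm long, with a collar of 26 mm diameter from 29 to 35 mm above its foot, 50 mm of plain pin above it to grasp; about 133 g. Starts standing in a hole of the far row. Origin at the centre of its lower end face (foot), z along the pin to its top.
- collar_pin_top (a point): Centre of the collar pin's upper end face, 85 mm from its foot.
- camera_head: Inspection camera, a white box 50 x 50 x 44 mm with a black lens barrel 38 mm across, fixed on a grey stand behind the round fixture plate. It looks up at a slant towards the robot: its line of sight leans 40 degrees from vertical, turned up to 0.35 rad. Origin: centre of the lens's front face, about 98 mm above the bench; +z runs out of the lens along the line of sight, y is level.
- glue_bottle: Bystander: cream glue bottle lying on its side, 35 x 156 x 35 mm, near the bench's front edge; to be left alone.
- hex_key_1: Bystander: bent hexagon key, 44 x 154 x 8 mm, lying near the front edge; to be left alone.
- sanding_block: Bystander: wooden sanding block, 44 x 92 x 26 mm, lying flat to the right of the pin stand; to be left alone.
- pliers_1: Bystander: pliers with red handles, 62 x 171 x 14 mm, lying far right; to be left alone.
- grease_tin: Bystander: small round tin with a screw lid, 65 mm across, 42 mm high, behind the pin stand; to be left alone.
- heatsink_board: Bystander: circuit board with black finned heat sink, 46 x 60 x 26 mm, to the left of the camera; to be left alone.
- flap_wheel: Bystander: abrasive flap wheel, 85 mm across, 50 mm high, behind the pin stand; to be left alone.
- sensor_plate: Bystander: brown plate with a small chip, 48 x 48 x 12 mm, lying flat between the pin stand and the camera; to be left alone.
Not all that is in view belongs to the job. What is shaped like the collar_pin but blue is not meant.

How it is judged:
On the way:
1. both long pins fully home in the far row, both short pins in the near row, the moved ones released (x of long_pin_1 in the frame of pin_stand between 0.022 and 0.038 m and y of long_pin_1 in the frame of pin_stand between -0.068 and 0.068 m and z of each of long_pin_1, long_pin_2, short_pin_1, short_pin_2 in the frame of pin_stand below 0.0125 m and angle between each of long_pin_1, long_pin_2, short_pin_1, short_pin_2's own z axis and vertical below 0.14 rad and x of long_pin_2 in the frame of pin_stand between 0.022 and 0.038 m and y of long_pin_2 in the frame of pin_stand between -0.068 and 0.068 m and x of short_pin_1 in the frame of pin_stand between -0.038 and -0.022 m and y of short_pin_1 in the frame of pin_stand between -0.068 and 0.068 m and x of short_pin_2 in the frame of pin_stand between -0.038 and -0.022 m and y of short_pin_2 in the frame of pin_stand between -0.068 and 0.068 m and contact force between the fingers and long_pin_2 below 0.3 N and contact force between the fingers and short_pin_2 below 0.3 N), for 0.2 s.
At the end, for the whole second after the job is handed in: Both long pins fully home in the far row and both short ones in the near row (3.5 mm of the floor, 8 degrees of upright); the collar pin held still in the air, foot to the lens, foot 95 to 145 mm from it, within 20 mm in x and y of the line of sight and 12 degrees of its direction (x of long_pin_1 in the frame of pin_stand between 0.022 and 0.038 m and y of long_pin_1 in the frame of pin_stand between -0.068 and 0.068 m and z of each of long_pin_1, long_pin_2, short_pin_1, short_pin_2 in the frame of pin_stand below 0.0125 m and angle between each of long_pin_1, long_pin_2, short_pin_1, short_pin_2's own z axis and vertical below 0.14 rad and x of long_pin_2 in the frame of pin_stand between 0.022 and 0.038 m and y of long_pin_2 in the frame of pin_stand between -0.068 and 0.068 m and x of short_pin_1 in the frame of pin_stand between -0.038 and -0.022 m and y of short_pin_1 in the frame of pin_stand between -0.068 and 0.068 m and x of short_pin_2 in the frame of pin_stand between -0.038 and -0.022 m and y of short_pin_2 in the frame of pin_stand between -0.068 and 0.068 m and x of collar_pin in the frame of camera_head between -0.02 and 0.02 m and y of collar_pin in the frame of camera_head between -0.02 and 0.02 m and z of collar_pin in the frame of camera_head between 0.095 and 0.145 m and angle between the z axis of collar_pin and the z axis of camera_head, either way round below 0.21 rad and z of collar_pin_top in the frame of camera_head above 0.17 m and contact force between the fingers and collar_pin above 1 N and linear speed of collar_pin below 0.02 m/s and height (world z) of collar_pin above 0.12 m); the arm keeps its last pose, push and grip.
It fails at once if a bystander is moved by more than 30 mm (distance of glue_bottle from where it was at the start of the episode above 0.03 m or distance of hex_key_1 from where it was at the start of the episode above 0.03 m or distance of sanding_block from where it was at the start of the episode above 0.03 m or distance of pliers_1 from where it was at the start of the episode above 0.03 m or distance of grease_tin from where it was at the start of the episode above 0.03 m or distance of heatsink_board from where it was at the start of the episode above 0.03 m or distance of flap_wheel from where it was at the start of the episode above 0.03 m or distance of sensor_plate from where it was at the start of the episode above 0.03 m).
It also fails if it takes over 54 s, if anything falls off the work surface, if the arm or the gripper's body presses on something with over 40 N, if the wrist force passes 120 N, or if a joint passes its speed limit or range.

## Working session

There is one attempt and no reset: what is moved stays moved. The work goes in short steps, Python scripts to look and compute and a tool call to move; the robot and the scene stay as the last step left them, time stands still between calls to the robot, and variables do not carry over. Pictures are saved under pics/ and viewed, at most 10 in all, crops included, and the job is handed in when it is done.

Besides the shell and the picture viewer there is one more tool, called after ">>>" as a command line: name --pt "numbers of a row" for each row, then --argument value for the rest. servo_tool: Moves the arm, as the interface text tells. Scaled input: -1 to 1 covers 0.1 m each way for a shift and pi/2 rad each way for a turn. Its arguments: {"type":"object","properties":{"plan":{"type":"array","items":{"type":"array","items":{"type":"number"}}}},"required":["plan"]}

```bash
mkdir -p pics; ls; cat > h.py <<'E'
import numpy as np, cv2
from scipy.spatial.transform import Rotation as R
from bench import robot
def cam(n,obs=None):
    p=robot.camera_params(n);K=np.array(p["camera_matrix"],float)
    if n=="wrist":
        o=obs or robot.get_obs();T=np.eye(4);T[:3,:3]=R.from_euler('xyz',o["ee_rot"]).as_matrix();T[:3,3]=o["tool_pos"]
        T=T@np.array(p["tool_from_camera"]);return K,T[:3,:3],T[:3,3]
    M=cv2.Rodrigues(np.array(p["rvec"],float))[0];return K,M.T,-M.T@np.array(p["tvec"],float).ravel()
def ray(c,u,v):
    K,M,o=c;d=M@np.linalg.solve(K,[u,v,1.]);return o,d/np.linalg.norm(d)
def atz(c,u,v,z):
    o,d=ray(c,u,v);return o+d*(z-o[2])/d[2]
def proj(c,P):
    K,M,o=c;q=K@(M.T@(np.asarray(P)-o));return q[:2]/q[2]
def tri(rs):
    A=sum(np.eye(3)-np.outer(d,d) for o,d in rs);b=sum((np.eye(3)-np.outer(d,d))@o for o,d in rs);return np.linalg.solve(A,b)
def snap(n,f=None):
    im=robot.snapshot(n)
    if f: cv2.imwrite("pics/"+f,im[:,:,::-1])
    return im
E
python3 - <<'E'
from h import *
np.set_printoptions(precision=4,suppress=True)
print(robot.get_obs())
for n in("side","top","wrist"):
    snap(n,n+"0.png");c=cam(n);print(n,c[0][0],c[2],c[1][:,2])
    for t in("pin_stand","collar_pin","long_pin_1","short_pin_1","camera_head"):
        for r in robot.find_in(t,n)[:5]: print(t,np.round(r["extent"]),round(r["conf"],2))
E
```

```text
pics
{'time': 0.0, 'joint_positions': array([ 1.0389,  0.0879,  1.3722,  0.    ,  1.6836, -0.1031]), 'qvel': array([ 0.0004, -0.0001,  0.0003,  0.0003, -0.0002,  0.0006]), 'joint_torque': array([ -0.0004, -34.0171, -30.243 ,   0.072 ,   0.0325,  -0.0002]), 'tool_pos': array([0.2284, 0.4997, 0.2213]), 'ee_rot': array([-3.1394, -0.0002,  2.7128]), 'wrist_force': array([-0.1697, -0.554 ,  0.4278]), 'wrist_torque': array([ 0.0283, -0.0312, -0.0541]), 'finger_force': 0.0, 'width': 0.09430495060084561}
side [533.2718   0.     334.4611] [ 0.0042 -0.9491  0.9001] [ 0.4196  0.6144 -0.6682]
pin_stand [368. 303.  94.  76.] 0.82
collar_pin [304. 294.  11.  32.] 0.63
collar_pin [354. 263.   8.  25.] 0.6
collar_pin [349. 231.  22.  15.] 0.29
long_pin_1 [397. 289.   3.  29.] 0.71
long_pin_1 [337. 277.   6.  27.] 0.51
short_pin_1 [358. 295.  17.  16.] 0.56
camera_head [330. 184.  25.  24.] 0.66
top [492.5056   0.     323.8125] [-0.3927 -0.0598  1.2597] [ 0.6105 -0.0741 -0.7885]
pin_stand [375. 260.  62.  45.] 0.62
collar_pin [353. 247.   7.  19.] 0.66
collar_pin [357. 289.  10.  19.] 0.47
long_pin_1 [360. 262.   4.  20.] 0.54
short_pin_1 [380. 262.   7.  13.] 0.63
short_pin_1 [366. 243.   4.  12.] 0.39
short_pin_1 [261. 223.  19.  19.] 0.32
camera_head [261. 222.  20.  23.] 0.86
camera_head [188. 244.  20.  20.] 0.72
wrist [365.1657   0.     313.8481] [0.1573 0.5325 0.3861] [ 0.2489 -0.1135 -0.9618]
```

```bash
python3 - <<'E'
from h import *
s=cv2.imread("pics/side0.png");t=cv2.imread("pics/top0.png")
a=cv2.resize(s[140:380,240:480],(600,600),interpolation=cv2.INTER_CUBIC)
b=cv2.resize(t[190:320,160:420],(800,400),interpolation=cv2.INTER_CUBIC)
cv2.imwrite("pics/a.png",a);cv2.imwrite("pics/b.png",b)
np.set_printoptions(precision=4,suppress=True)
S=cam("side");T=cam("top")
print("stand",atz(S,368,303,.02),atz(T,375,260,.02))
for q in((261,222),(188,244)): print("camhead",atz(T,*q,.09))
print(tri([ray(S,330,184),ray(T,261,222)]))
E
```

```text
stand [ 0.4989 -0.348   0.02  ] [ 0.4972 -0.3292  0.02  ]
camhead [0.635 0.014 0.09 ]
camhead [0.573  0.2369 0.09  ]
[0.6552 0.0154 0.0637]
```

View pics/a.png

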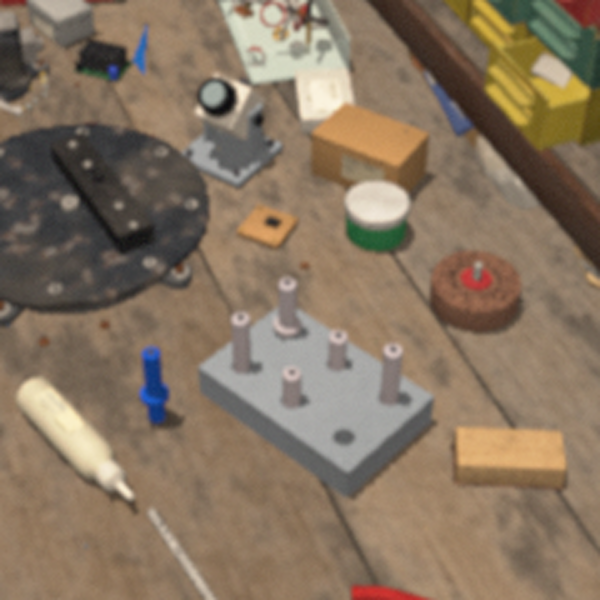

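View pics/b.png

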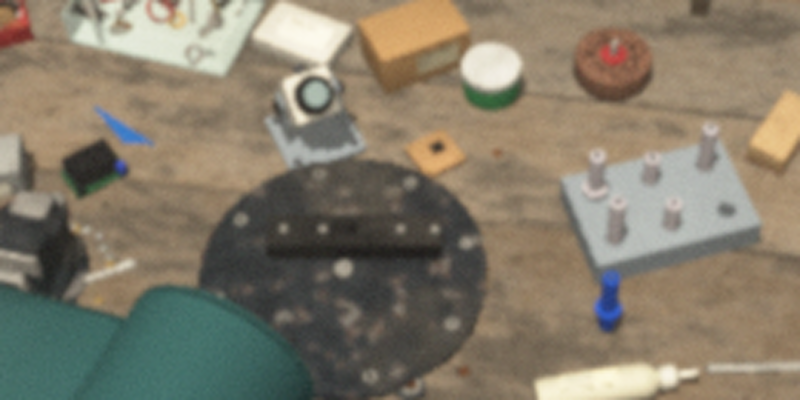

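The side crop shows the far row, left to right: collar (288,283), short (338,337), long (393,350). The near row is long (241,318), short (292,373) and the empty hole (344,437). The top crop agrees, with the lens at (315,94) there and (216,96) in the side crop. The blue look-alike stands outside the block.

```bash
python3 - <<'E'
from h import *
from scipy.optimize import least_squares
np.set_printoptions(precision=4,suppress=True)
S=cam("side");T=cam("top")
s=lambda u,v:(240+u/2.5,140+v/2.5)
t=lambda u,v:(160+u/3.077,190+v/3.077)
L=[(30,60,94),(30,0,69),(30,-60,94),(-30,60,94),(-30,0,69),(-30,-60,34)]
sp=[(288,283),(338,337),(393,350),(241,318),(292,373),(344,437)]
tp=[(597,156),(652,158),(710,129),(617,203),(673,203),(727,209)]
C=[(57.5,87.5,34),(57.5,-87.5,34),(-57.5,87.5,34),(-57.5,-87.5,34)]
sc=[(295,308),(432,400),(200,370),(350,477)];tc=[(562,182),(722,145),(603,263),(760,228)]
P=np.array(L+C)/1000;a=[s(*q) for q in sp+sc];b=[t(*q) for q in tp+tc]
def W(p): c,d=np.cos(p[2]),np.sin(p[2]);return P@np.array([[c,d,0],[-d,c,0],[0,0,1]])+[p[0],p[1],0]
def f(p):
    w=W(p);return np.ravel([proj(S,x)-y for x,y in zip(w,a)]+[proj(T,x)-y for x,y in zip(w,b)])
r=least_squares(f,[.5,-.33,0],loss="soft_l1");print(r.x);print(f(r.x).reshape(-1,2).round(1).tolist());print(W(r.x)[:6])
print("lens",tri([ray(S,*s(216,96)),ray(T,*t(315,94))]))
o=robot.get_obs();print(o["time"])
E
```

```text
[ 0.5052 -0.3311  0.1766]
[[-0.2, -0.1], [-0.0, -0.3], [0.0, 0.1], [-0.4, -0.1], [-0.4, -0.0], [-0.3, 0.2], [-3.8, -2.7], [0.8, -0.9], [-1.0, -1.3], [-1.4, -1.2], [1.1, -0.3], [1.1, -0.3], [1.2, -0.4], [1.3, -0.5], [1.3, -0.1], [0.8, 0.2], [0.4, -1.4], [0.1, -1.9], [-0.9, 1.1], [1.8, -1.2]]
[[ 0.5242 -0.2668  0.094 ]
 [ 0.5347 -0.3259  0.069 ]
 [ 0.5453 -0.3849  0.094 ]
 [ 0.4651 -0.2773  0.094 ]
 [ 0.4757 -0.3364  0.069 ]
 [ 0.4862 -0.3955  0.034 ]]
lens [0.6393 0.0094 0.0905]
0.9
```

>>> servo_tool --pt "-0.2 -0.2 0 0 0 0 44" --pt "-0.44 -0.44 0 0 0 0 44" --pt "-0.67 -0.67 0 0 0 0 44" --pt "-0.89 -0.89 0 0 0 0 44"

```text
time: 1.23
tool_pos: [0.2728, 0.381, 0.2224]
ee_rot: [-3.142, 0.0, 2.714]
wrist_force: [-0.2, 0.1, 0.5]
width: 0.0707
finger_force: 0.0
```

>>> servo_tool --pt "-0.22 -0.22 0 0 0 0 44" --pt "-0.44 -0.44 0 0 0 0 44" --pt "-0.67 -0.67 0 0 0 0 44" --pt "-0.89 -0.89 0 0 0 0 44"

```text
time: 1.57
tool_pos: [0.3168, 0.2629, 0.2227]
ee_rot: [3.141, 0.001, 2.713]
wrist_force: [-0.1, 0.7, 0.5]
width: 0.0452
finger_force: 0.0
```

>>> servo_tool --pt "-0.22 -0.22 0 0 0 0 44" --pt "-0.44 -0.44 0 0 0 0 44" --pt "-0.67 -0.67 0 0 0 0 44" --pt "-0.89 -0.89 0 0 0 0 44"

```text
time: 1.9
tool_pos: [0.3607, 0.1449, 0.2228]
ee_rot: [3.141, 0.001, 2.713]
wrist_force: [-0.0, -1.0, -0.2]
width: 0.0439
finger_force: 0.0
```

>>> servo_tool --pt "-0.22 -0.22 0 0 0 0 44" --pt "-0.44 -0.44 0 0 0 0 44" --pt "-0.67 -0.67 0 0 0 0 44" --pt "-0.89 -0.89 0 0 0 0 44"

```text
time: 2.23
tool_pos: [0.4047, 0.0268, 0.2228]
ee_rot: [3.141, 0.001, 2.713]
wrist_force: [1.4, 0.2, -0.4]
width: 0.044
finger_force: 0.0
```

>>> servo_tool --pt "-0.22 -0.22 0 0 0 0 44" --pt "-0.44 -0.44 0 0 0 0 44" --pt "-0.67 -0.67 0 0 0 0 44" --pt "-0.89 -0.89 0 0 0 0 44"

```text
time: 2.57
tool_pos: [0.4487, -0.0913, 0.2227]
ee_rot: [3.141, 0.001, 2.712]
wrist_force: [1.2, 0.4, 1.0]
width: 0.0443
finger_force: 0.0
```

>>> servo_tool --pt "-0.22 -0.22 0 0 0 0 44" --pt "-0.44 -0.44 0 0 0 0 44" --pt "-0.67 -0.67 0 0 0 0 44" --pt "-0.89 -0.89 0 0 0 0 44"

```text
time: 2.9
tool_pos: [0.4927, -0.2092, 0.2225]
ee_rot: [3.141, 0.0, 2.712]
wrist_force: [0.2, -0.6, -0.7]
width: 0.0439
finger_force: 0.0
```

>>> servo_tool --pt "-0.2 -0.2 0.03 0 0 0.075 44" --pt "-0.4 -0.4 0.06 0 0 0.15 44" --pt "-0.6 -0.6 0.1 0 0 0.225 44" --pt "-0.8 -0.8 0.15 0 0 0.3 44" --pt "-0.89 -0.89 0.2 0 0 0.375 44" --pt "-0.89 -0.89 0.25 0 0 0.45 44" --pt "-0.89 -0.89 0.3 0 0 0.53 44" --pt "-0.89 -0.89 0.3 0 0 0.6 44" --pt "-0.89 -0.89 0.3 0 0 0.615 44" --pt "-0.89 -0.89 0.3 0 0 0.615 44"

```text
time: 3.73
tool_pos: [0.5363, -0.3255, 0.1924]
ee_rot: [3.142, -0.0, 1.748]
wrist_force: [0.1, -0.6, -0.3]
width: 0.044
finger_force: 0.0
```

```bash
python3 - <<'E'
from h import *
o=robot.get_obs();im=snap("wrist","w1.png")
c=cam("wrist",o)
P=dict(collar=(.5242,-.2668,.094),sf=(.5347,-.3259,.069),lf=(.5453,-.3849,.094),ln=(.4651,-.2773,.094),sn=(.4757,-.3364,.069),h=(.4862,-.3955,.034))
for k,v in P.items(): print(k,proj(c,v).round(1))
print(cam("wrist",o)[2])
E
```

```text
collar [310.2 167.7]
sf [310.6 240.5]
lf [310.6 321.6]
ln [224.9 167.6]
sn [237.1 240.4]
h [248.1 291.5]
[ 0.52352426 -0.24772499  0.3559824 ]
```

View pics/w1.png

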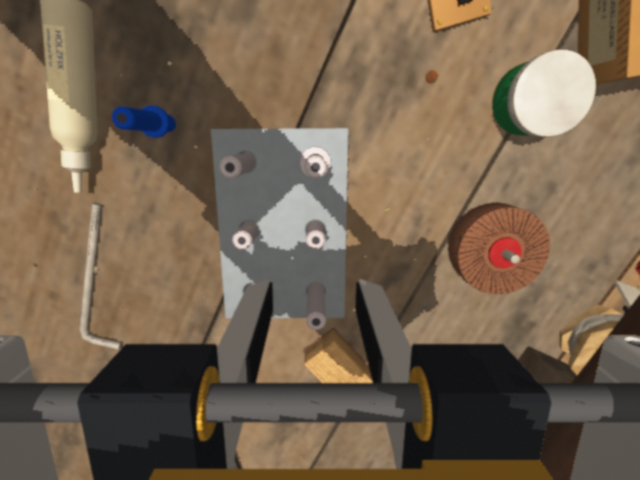

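The wrist view shows pin tops at collar (315,166), short far (316,240), long far (316,321), long near (231,166) and short near (241,240), with the hole near (252,291). That is about 5 px right of the prediction. I'll refit with these.

```bash
cat >> h.py <<'E'
from scipy.optimize import least_squares
STP=np.array([(30,60,94),(30,0,69),(30,-60,94),(-30,60,94),(-30,0,69),(57.5,87.5,34),(57.5,-87.5,34),(-57.5,87.5,34),(-57.5,-87.5,34)])/1000
def W(p,P=STP): c,d=np.cos(p[2]),np.sin(p[2]);return np.asarray(P)@np.array([[c,d,0],[-d,c,0],[0,0,1]])+[p[0],p[1],0]
E
python3 - <<'E'
from h import *
np.set_printoptions(precision=4,suppress=True)
o=robot.get_obs();c=cam("wrist",o)
im=cv2.imread("pics/w1.png")
px=[(315,166),(316,240),(316,321),(231,166),(241.5,240),(348,128),(345,317),(212,129),(225,318)]
f=lambda p:np.ravel([proj(c,x)-y for x,y in zip(W(p),px)])
r=least_squares(f,[.505,-.331,.177],loss="soft_l1");print(r.x);print(f(r.x).reshape(-1,2).round(1).tolist())
print(W(r.x,np.array([(30,60,94),(30,0,69),(30,-60,94),(-30,60,94),(-30,0,69),(-30,-60,34)])/1000))
M=R.from_euler('xyz',o["ee_rot"]).as_matrix()
for s in(-1,1): print("tip",[proj(c,np.array(o["tool_pos"])+M@[x,s*.022,.017]).round(1) for x in(-.008,.008)])
E
```

```text
[ 0.5093 -0.3299  0.1812]
[[0.7, 0.7], [-0.3, -0.4], [0.0, -0.3], [-0.4, 1.0], [0.6, -0.2], [-0.0, 0.2], [-1.0, -0.2], [-0.6, -0.3], [0.8, -0.8]]
[[ 0.528  -0.2655  0.094 ]
 [ 0.5388 -0.3245  0.069 ]
 [ 0.5496 -0.3835  0.094 ]
 [ 0.469  -0.2763  0.094 ]
 [ 0.4798 -0.3353  0.069 ]
 [ 0.4906 -0.3943  0.034 ]]
tip [array([271.2, 306.7]), array([270.2, 279. ])]
tip [array([352.6, 306.6]), array([353.5, 279. ])]
```

>>> servo_tool --pt "0 0.012 0.25 0 0 0 44" --pt "0 0.012 0.5 0 0 0 44" --pt "0 0.012 0.75 0 0 0 44" --pt "0 0.012 1 0 0 0 44"

```text
time: 4.12
tool_pos: [0.5378, -0.3252, 0.0922]
ee_rot: [3.14, 0.001, 1.749]
wrist_force: [1.3, 0.3, -0.1]
width: 0.0437
finger_force: 0.0
```

>>> servo_tool --pt "0 0 0.15 0 0 0 44" --pt "0 0 0.3 0 0 0 44" --pt "0 0 0.37 0 0 0 44" --pt "0 0 0.37 0 0 0 10" --pt "0 0 0.37 0 0 0 10" --pt "0 0 0.37 0 0 0 10" --pt "0 0 0.37 0 0 0 10" --pt "0 0 0.37 0 0 0 10" --pt "0 0 0.37 0 0 0 10" --pt "0 0 0.37 0 0 0 10"

```text
time: 4.95
tool_pos: [0.5382, -0.3257, 0.057]
ee_rot: [3.14, 0.002, 1.747]
wrist_force: [-0.5, -0.1, 3.6]
width: 0.0153
finger_force: 30.0
```

>>> servo_tool --pt "0 0 -0.15 0 0 0 10" --pt "0 0 -0.35 0 0 0 10" --pt "0 0 -0.55 0 0 0 10" --pt "0 0 -0.7 0 0 0 10" --pt "-0.1 -0.1 -0.7 0 0 0 10" --pt "-0.25 -0.25 -0.7 0 0 0 10" --pt "-0.4 -0.4 -0.7 0 0 0 10" --pt "-0.55 -0.55 -0.7 0 0 0 10" --pt "-0.6 -0.6 -0.7 0 0 0 10" --pt "-0.6 -0.6 -0.5 0 0 0 10" --pt "-0.6 -0.6 -0.32 0 0 0 10" --pt "-0.6 -0.6 -0.32 0 0 0 10"

```text
time: 5.95
tool_pos: [0.4867, -0.3934, 0.0824]
ee_rot: [-3.137, -0.006, 1.746]
wrist_force: [-0.8, 1.0, -2.4]
width: 0.0155
finger_force: 30.0
```

```bash
python3 - <<'E'
from h import *
im=snap("wrist","w2.png");cv2.imwrite("pics/w2c.png",cv2.resize(im[180:360,200:430,::-1],None,fx=3,fy=3,interpolation=cv2.INTER_CUBIC))
im=snap("side","s2.png");cv2.imwrite("pics/s2c.png",cv2.resize(im[230:350,310:450,::-1],None,fx=4,fy=4,interpolation=cv2.INTER_CUBIC))
E
```

```text
(no output)
```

View pics/w2c.png

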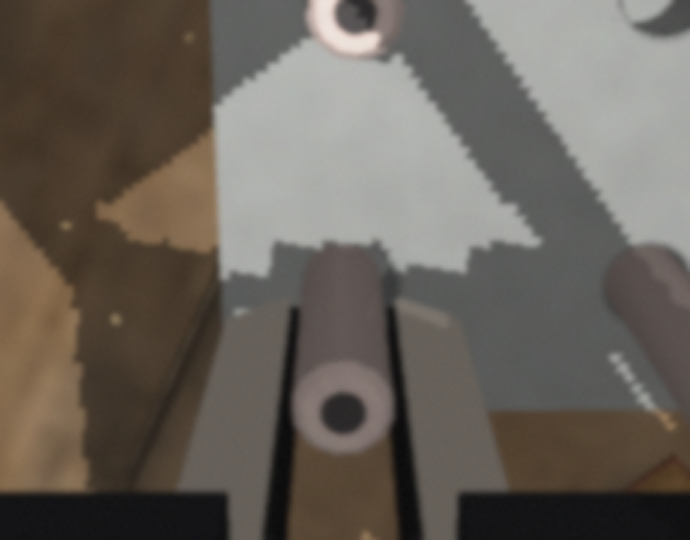

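View pics/s2c.png

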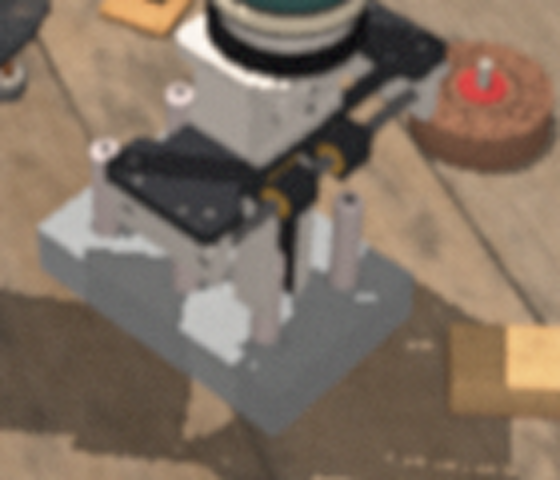

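The held pin hides the hole. A dark sliver to its right at crop (390,290) suggests the hole lies slightly toward +x. I'll check the settled pose.

```bash
python3 - <<'E'
from h import *
o=robot.get_obs();print(o["time"],o["tool_pos"],o["ee_rot"],o["wrist_force"])
c=cam("wrist",o)
for p in((.4890,-.3945,.034),(.4906,-.3943,.034)):
  for a in np.linspace(0,2*np.pi,9)[:-1]: print(((proj(c,np.array(p)+[.0089*np.cos(a),.0089*np.sin(a),0])-[200,180])*3).round().tolist(),end=" ")
  print()
E
```

```text
6.05 [ 0.48809832 -0.39409807  0.0860398 ] [-3.13983511e+00 -2.79348684e-03  1.74672679e+00] [-0.41734454  0.18024194 -1.35753414]
[383.0, 281.0] [376.0, 251.0] [348.0, 235.0] [316.0, 241.0] [299.0, 267.0] [306.0, 297.0] [334.0, 313.0] [365.0, 307.0] 
[390.0, 282.0] [384.0, 252.0] [356.0, 235.0] [324.0, 242.0] [307.0, 268.0] [314.0, 298.0] [341.0, 314.0] [373.0, 307.0]
```

>>> servo_tool --pt "0 0.008 0 0 0 0 10" --pt "0 0.008 0 0 0 0 10" --pt "0 0.008 0 0 0 0 10" --pt "0 0.008 0.05 0 0 0 10" --pt "0 0.008 0.1 0 0 0 10" --pt "0 0.008 0.13 0 0 0 10" --pt "0 0.008 0.13 0 0 0 10"

```text
time: 6.63
tool_pos: [0.4894, -0.3947, 0.0734]
ee_rot: [-3.141, -0.0, 1.747]
wrist_force: [0.2, -1.1, -1.8]
width: 0.0155
finger_force: 30.0
```

>>> servo_tool --pt "0 0 0.06 0 0 0 10" --pt "0 0 0.12 0 0 0 10" --pt "0 0 0.165 0 0 0 10" --pt "0 0 0.165 0 0 0 10" --pt "0 0 0.165 0 0 0 10"

```text
time: 7.05
tool_pos: [0.4894, -0.3947, 0.0572]
ee_rot: [-3.141, -0.0, 1.747]
wrist_force: [0.2, -1.6, -0.8]
width: 0.0154
finger_force: 30.0
```

>>> servo_tool --pt "0 0 0 0 0 0 44" --pt "0 0 0 0 0 0 44" --pt "0 0 0 0 0 0 44" --pt "0 0 0 0 0 0 44" --pt "0 0 0 0 0 0 44" --pt "0 0 -0.2 0 0 0 44" --pt "0 0 -0.5 0 0 0 44" --pt "0 0 -0.8 0 0 0 44" --pt "0 0 -1 0 0 0 44"

```text
time: 7.8
tool_pos: [0.4903, -0.3951, 0.1613]
ee_rot: [3.139, 0.003, 1.747]
wrist_force: [1.1, -1.1, 0.2]
width: 0.0438
finger_force: 0.0
```

>>> servo_tool --pt "0.15 0 0 0 0 0 44" --pt "0.4 0 0 0 0 0 44" --pt "0.7 0 0 0 0 0 44" --pt "1 0 0 0 0 0 44"

```text
time: 8.13
tool_pos: [0.4719, -0.2954, 0.1581]
ee_rot: [3.141, 0.0, 1.746]
wrist_force: [-0.4, 0.1, -0.7]
width: 0.0442
finger_force: 0.0
```

>>> servo_tool --pt "0.2 -0.005 0 0 0 0 44" --pt "0.2 -0.005 0 0 0 0 44" --pt "0.2 -0.005 0 0 0 0 44" --pt "0.2 -0.005 0 0 0 0 44"

```text
time: 8.47
tool_pos: [0.4684, -0.2773, 0.1583]
ee_rot: [3.141, 0.001, 1.747]
wrist_force: [-0.1, -1.0, 0.2]
width: 0.0441
finger_force: 0.0
```

```bash
python3 - <<'E'
from h import *
o=robot.get_obs();print(o["time"],o["tool_pos"],o["wrist_force"])
im=snap("wrist","w3.png");cv2.imwrite("pics/w3c.png",cv2.resize(im[100:400,150:550,::-1],None,fx=2,fy=2,interpolation=cv2.INTER_CUBIC))
c=cam("wrist",o)
p=[.509-.002,-.330,.181]
for q in((-30,60,94),(30,60,94),(30,0,34),(-30,0,69),(-30,-60,69),(30,-60,94)): print(q,((proj(c,W(p,[np.array(q)/1000])[0])-[150,100])*2).round())
E
```

```text
8.4667 [ 0.46843823 -0.27733626  0.1582613 ] [-0.08515913 -1.00102527  0.23841507]
(-30, 60, 94) [320. 324.]
(30, 60, 94) [502. 323.]
(30, 0, 34) [462. 411.]
(-30, 0, 69) [322. 451.]
(-30, -60, 69) [323. 584.]
(30, -60, 94) [483. 627.]
```

View pics/w3c.png

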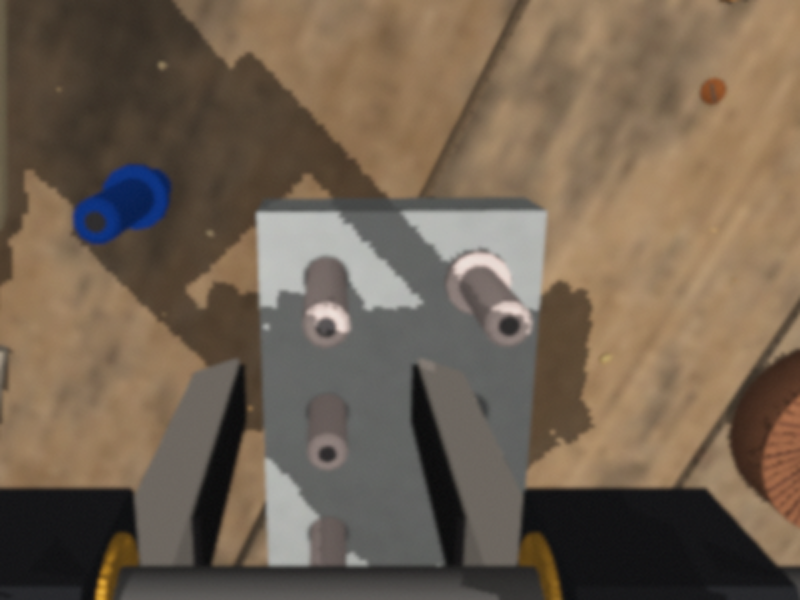

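The long pin's top at crop (327,325) sits midway between the fingertips (244 and 414), and the moved short pin stands seated in the near row.

>>> servo_tool --pt "0 0 0.2 0 0 0 44" --pt "0 0 0.5 0 0 0 44" --pt "0 0 0.8 0 0 0 44" --pt "0 0 0.9 0 0 0 44" --pt "0 0 0.9 0 0 0 10" --pt "0 0 0.9 0 0 0 10" --pt "0 0 0.9 0 0 0 10" --pt "0 0 0.9 0 0 0 10" --pt "0 0 0.9 0 0 0 10" --pt "0 0 0.9 0 0 0 10" --pt "0 0 0.9 0 0 0 10"

```text
time: 9.43
tool_pos: [0.4689, -0.2776, 0.0701]
ee_rot: [3.14, 0.003, 1.747]
wrist_force: [-1.5, -0.9, 5.3]
width: 0.016
finger_force: 30.0
```

>>> servo_tool --pt "0 0 -0.15 0 0 0 10" --pt "0 0 -0.35 0 0 0 10" --pt "0 0 -0.55 0 0 0 10" --pt "0 0 -0.7 0 0 0 10" --pt "-0.1 0.1 -0.7 0 0 0 10" --pt "-0.25 0.25 -0.7 0 0 0 10" --pt "-0.4 0.4 -0.7 0 0 0 10" --pt "-0.55 0.55 -0.7 0 0 0 10" --pt "-0.597 0.603 -0.7 0 0 0 10" --pt "-0.597 0.603 -0.55 0 0 0 10" --pt "-0.597 0.603 -0.4 0 0 0 10" --pt "-0.597 0.603 -0.32 0 0 0 10"

```text
time: 10.43
tool_pos: [0.537, -0.3237, 0.0975]
ee_rot: [-3.139, -0.003, 1.747]
wrist_force: [0.1, 0.5, -1.8]
width: 0.0153
finger_force: 30.0
```

>>> servo_tool --pt "0 0 0 0 0 0 10" --pt "0 0 0 0 0 0 10" --pt "0 0 0 0 0 0 10" --pt "0 0 0.05 0 0 0 10" --pt "0 0 0.1 0 0 0 10" --pt "0 0 0.13 0 0 0 10" --pt "0 0 0.13 0 0 0 10"

```text
time: 11.02
tool_pos: [0.5377, -0.325, 0.0862]
ee_rot: [-3.141, 0.0, 1.747]
wrist_force: [0.6, -0.4, -1.8]
width: 0.0157
finger_force: 30.0
```

>>> servo_tool --pt "0 0 0.06 0 0 0 10" --pt "0 0 0.12 0 0 0 10" --pt "0 0 0.165 0 0 0 10" --pt "0 0 0.165 0 0 0 10" --pt "0 0 0.165 0 0 0 10"

```text
time: 11.43
tool_pos: [0.5377, -0.325, 0.0701]
ee_rot: [-3.141, 0.0, 1.747]
wrist_force: [-1.4, -0.8, -0.2]
width: 0.0155
finger_force: 30.0
```

>>> servo_tool --pt "0 0 0 0 0 0 44" --pt "0 0 0 0 0 0 44" --pt "0 0 0 0 0 0 44" --pt "0 0 0 0 0 0 44" --pt "0 0 0 0 0 0 44" --pt "0 0 -0.2 0 0 0 44" --pt "0 0 -0.5 0 0 0 44" --pt "0 0 -0.8 0 0 0 44" --pt "0 0 -0.9 0 0 0 44"

```text
time: 12.18
tool_pos: [0.5398, -0.3259, 0.166]
ee_rot: [3.136, 0.006, 1.747]
wrist_force: [2.0, -0.1, 1.8]
width: 0.044
finger_force: 0.0
```

>>> servo_tool --pt "0.15 -0.003 0 0 0 0 44" --pt "0.4 -0.003 0 0 0 0 44" --pt "0.6 -0.003 0 0 0 0 44" --pt "0.6 -0.003 0 0 0 0 44" --pt "0.6 -0.003 0 0 0 0 44"

```text
time: 12.6
tool_pos: [0.5271, -0.2651, 0.16]
ee_rot: [-3.141, -0.0, 1.748]
wrist_force: [0.0, 0.2, 0.6]
width: 0.044
finger_force: 0.0
```

```bash
python3 - <<'E'
from h import *
o=robot.get_obs();print(o["time"],o["tool_pos"],o["wrist_force"])
im=snap("wrist","w4.png");cv2.imwrite("pics/w4c.png",cv2.resize(im[100:400,150:550,::-1],None,fx=2,fy=2,interpolation=cv2.INTER_CUBIC))
E
```

```text
12.6 [ 0.52706526 -0.26508274  0.15999116] [0.02053797 0.19884431 0.57414825]
```

View pics/w4c.png

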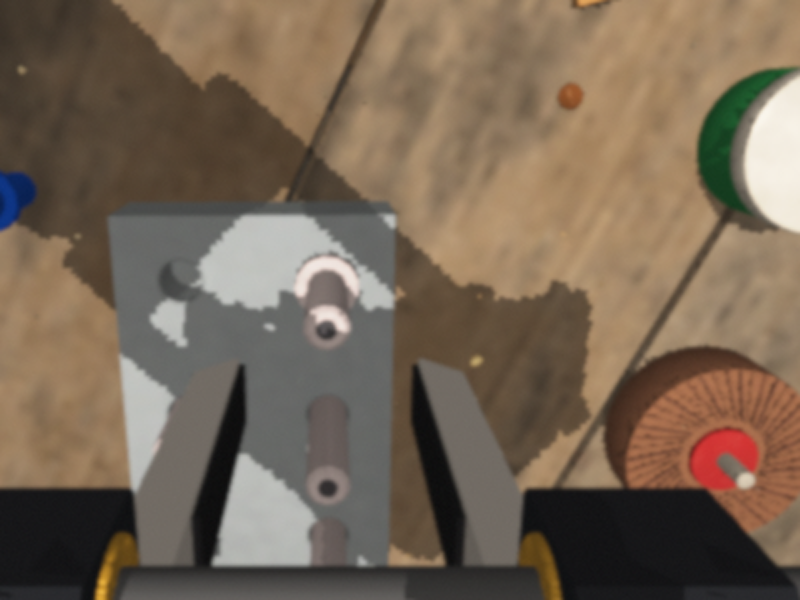

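The collar pin's top is at crop (326,328), centred between the fingertips, and the swapped long pin stands at (328,487).

>>> servo_tool --pt "0 0 0.2 0 0 0 44" --pt "0 0 0.5 0 0 0 44" --pt "0 0 0.8 0 0 0 44" --pt "0 0 0.92 0 0 0 44" --pt "0 0 0.92 0 0 0 10" --pt "0 0 0.92 0 0 0 10" --pt "0 0 0.92 0 0 0 10" --pt "0 0 0.92 0 0 0 10" --pt "0 0 0.92 0 0 0 10" --pt "0 0 0.92 0 0 0 10" --pt "0 0 0.92 0 0 0 10"

```text
time: 13.57
tool_pos: [0.528, -0.2668, 0.0708]
ee_rot: [3.139, 0.003, 1.747]
wrist_force: [-1.2, -1.3, 6.8]
width: 0.0154
finger_force: 29.9
```

>>> servo_tool --pt "0 0 -0.1 0 0 0 10" --pt "0 0 -0.25 0 0 0 10" --pt "0 0 -0.4 0 0 0 10" --pt "0 0 -0.6 0 0 0 10" --pt "0 0 -0.8 0 0 0 10" --pt "0 0 -1 0 0 0 10"

```text
time: 14.07
tool_pos: [0.527, -0.2652, 0.1693]
ee_rot: [-3.142, -0.001, 1.747]
wrist_force: [1.2, 0.4, -0.6]
width: 0.0153
finger_force: 29.9
```

>>> servo_tool --pt "0.2 0 -0.2 0 0 0 10" --pt "0.4 0 -0.4 0 0 0 10" --pt "0.6 0 -0.6 0 0 0 10" --pt "0.8 0 -0.8 0 0 0 10" --pt "1 0 -1 0 0 0 10" --pt "1 0 -1 0 0 0 10" --pt "1 0 -1 0 0 0 10" --pt "1 0 -1 0 0 0 10"

```text
time: 14.73
tool_pos: [0.5094, -0.1675, 0.2675]
ee_rot: [-3.141, -0.001, 1.747]
wrist_force: [-0.7, -0.4, -0.4]
width: 0.0154
finger_force: 29.9
```

```bash
python3 - <<'E'
from h import *
o=robot.get_obs();print(o["time"],o["tool_pos"],o["ee_rot"],o["joint_positions"])
im=snap("wrist","w5.png");c=cam("wrist",o)
for r in robot.find_in("camera_head","wrist"): print(r)
print(proj(c,(.6393,.0094,.0905)))
cv2.imwrite("pics/w5c.png",cv2.resize(im[:,:,::-1],None,fx=1.25,fy=1.25))
E
```

```text
14.7333 [ 0.50943427 -0.16745024  0.26751499] [-3.14054722e+00 -5.01278967e-04  1.74687145e+00] [-4.23208349e-01  5.30281229e-02  1.31859458e+00 -1.79339296e-04
  1.77111595e+00 -5.99319322e-01]
[501.35002143  50.19480294]
```

View pics/w5c.png

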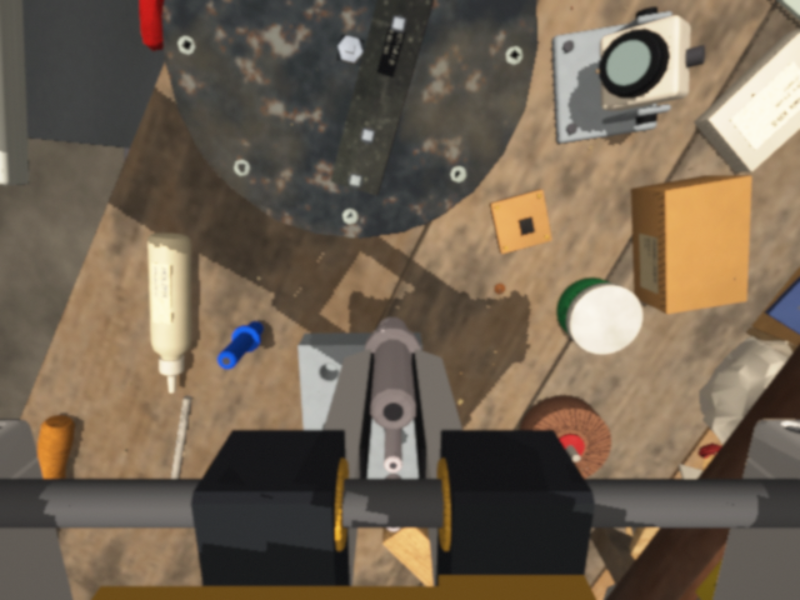

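The wrist view shows the pin with its collar held below the pads. The lens centre is at about (633,62) in the view, i.e. (506,50) raw. The camera's base plate has corners at (553,38), (559,142) and (660,130).

```bash
python3 - <<'E'
from h import *
np.set_printoptions(precision=4,suppress=True)
o=robot.get_obs();c=cam("wrist",o)
g=cv2.imread("pics/w5.png")
f=lambda u,v,z:atz(c,u/1.25-2,v/1.25,z)
a,b,d=f(553,38,.006),f(559,142,.006),f(655,130,.006)
print(a,b,d,"az left",np.arctan2(*(a-b)[1::-1]),"near",np.arctan2(*(d-b)[1::-1]), "len",np.linalg.norm(a-b))
print("lens",f(633,62,.098),f(633,62,.0905))
# dark lens ring fit
hsv=cv2.cvtColor(g,cv2.COLOR_BGR2GRAY)[15:90,470:545]
m=(hsv<50).astype(np.uint8);n,l,s,ce=cv2.connectedComponentsWithStats(m)
i=1+np.argmax(s[1:,4]);cs,_=cv2.findContours((l==i).astype(np.uint8),0,2);print(s[i],cv2.fitEllipse(max(cs,key=len)))
T=cam("top");S=cam("side");print(proj(T,f(633,62,.098)),(160+315/3.077,190+94/3.077),proj(S,f(633,62,.098)),(240+216/2.5,140+96/2.5))
E
```

```text
[0.6056 0.0403 0.006 ] [ 0.6325 -0.0376  0.006 ] [ 0.712  -0.0136  0.006 ] az left 1.9026434061621331 near 0.2932175786808396 len 0.0823206213316475
lens [0.6375 0.0074 0.098 ] [0.6407 0.0096 0.0905]
[  10   10   54   53 1095] ((36.58024597167969, 35.71940231323242), (46.34510040283203, 58.16261291503906), 47.18404006958008)
[262.8351 219.5407] (262.3724406889828, 220.54923626909329) [326.3235 176.4037] (326.4, 178.4)
```

```bash
python3 - <<'E'
from h import *
np.set_printoptions(precision=4,suppress=True)
o=robot.get_obs();M=R.from_euler('xyz',o["ee_rot"]).as_matrix()
az=.31;los=np.array([-np.sin(.698)*np.cos(az),-np.sin(.698)*np.sin(az),np.cos(.698)])
t=np.array([.638,.008,.097])+.182*los
ax=np.cross([0,0,-1.],-los);ax/=np.linalg.norm(ax)
print(t,"shift tool/0.1",M.T@(t-o["tool_pos"])*10,"rot/(pi/2)",M.T@(ax*.698)/(np.pi/2))
E
```

```text
[ 0.5266 -0.0277  0.2364] shift tool/0.1 [1.3489 0.417  0.3009] rot/(pi/2) [-0.4403  0.0598 -0.001 ]
```

>>> servo_tool --pt "0.2 0.1 0 0 0 0 10" --pt "0.4 0.2 0 0 0 0 10"

```text
time: 15.0
tool_pos: [0.5219, -0.1255, 0.2663]
ee_rot: [-3.138, -0.002, 1.743]
wrist_force: [-0.5, 0.7, -1.9]
width: 0.0153
finger_force: 29.9
```

>>> servo_tool --pt "0.12 0.03 0.04 -0.055 0.007 0 10" --pt "0.24 0.05 0.08 -0.11 0.015 0 10" --pt "0.36 0.08 0.11 -0.165 0.022 0 10" --pt "0.48 0.11 0.15 -0.22 0.03 0 10" --pt "0.6 0.14 0.19 -0.275 0.037 0 10" --pt "0.72 0.16 0.23 -0.33 0.045 0 10" --pt "0.84 0.19 0.26 -0.385 0.052 0 10" --pt "0.95 0.217 0.3 -0.44 0.06 0 10" --pt "0.95 0.217 0.3 -0.44 0.06 0 10" --pt "0.95 0.217 0.3 -0.44 0.06 0 10" --pt "0.95 0.217 0.3 -0.44 0.06 0 10" --pt "0.95 0.217 0.3 -0.44 0.06 0 10"

```text
time: 16.0
tool_pos: [0.5285, -0.0282, 0.2406]
ee_rot: [2.447, -0.085, 1.778]
wrist_force: [-0.0, 0.1, -0.5]
width: 0.0154
finger_force: 29.9
```

```bash
python3 - <<'E'
from h import *
np.set_printoptions(precision=4,suppress=True)
o=robot.get_obs();M=R.from_euler('xyz',o["ee_rot"]).as_matrix()
print(o["time"],o["tool_pos"],M[:,2],o["finger_force"],o["qvel"])
foot=o["tool_pos"]+.062*M[:,2];top=o["tool_pos"]-.023*M[:,2];L=np.array([.638,.008,.097])
a=snap("side","s6.png");b=snap("top","t6.png");w=snap("wrist","w6.png")
S=cam("side");T=cam("top");C=cam("wrist",o)
k=[]
for im,c,r in((a,S,40),(b,T,33),(w,C,150)):
    p=[proj(c,q) for q in(L,foot,top)];print(np.round(p,1).tolist())
    u,v=np.clip(p[1].round().astype(int),[r,r],[640-r,480-r]);z=im[v-r:v+r,u-r:u+r,::-1];print((u-r,v-r),400/(2*r) if r<100 else 1);k.append(cv2.resize(z,(400,400) if r<100 else (300,300),interpolation=cv2.INTER_CUBIC))
cv2.imwrite("pics/f.png",np.hstack(k[:2]))
print([[np.round(r["extent"]).tolist(),r["conf"]] for r in robot.find_in("collar_pin","side")])
E
```

```text
16.0 [ 0.5285 -0.0282  0.2406] [ 0.6128  0.1952 -0.7658] 29.9445840237604 [ 0.0061  0.0036 -0.0065  0.0063 -0.0016 -0.0045]
[[326.4, 176.5], [306.4, 158.6], [289.5, 145.1]]
(np.int64(266), np.int64(119)) 5.0
[[262.7, 219.7], [268.9, 215.5], [273.9, 213.3]]
(np.int64(236), np.int64(183)) 6.0606060606060606
[[307.9, 223.2], [311.3, 265.6], [309.9, 331.7]]
(np.int64(161), np.int64(116)) 1
[[[304.0, 296.0, 11.0, 33.0], 0.58], [[298.0, 150.0, 20.0, 18.0], 0.55]]
```

View pics/f.png

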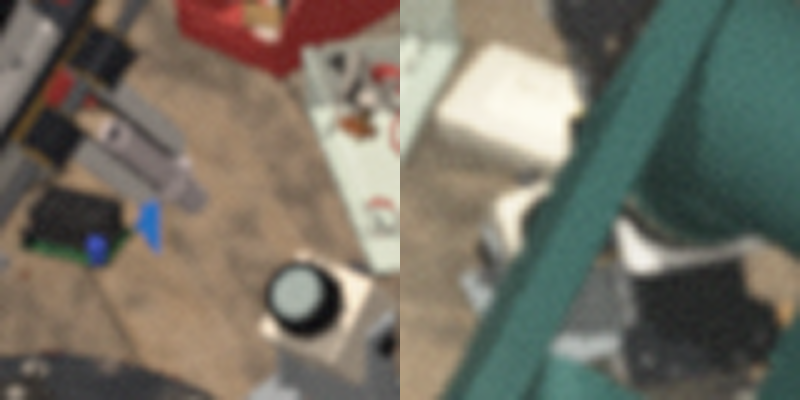

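The side crop shows the pin pointing at the lens: foot at (196,200), lens at (298,293), about 5 mm off axis at most. The top view is blocked by the arm, so I'll check once more with the wrist camera.

```bash
python3 -c "
import cv2;i=cv2.imread('pics/w6.png');cv2.imwrite('pics/w6c.png',cv2.resize(i[120:370,200:450],(600,600)))"
```

```text
(no output)
```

View pics/w6c.png

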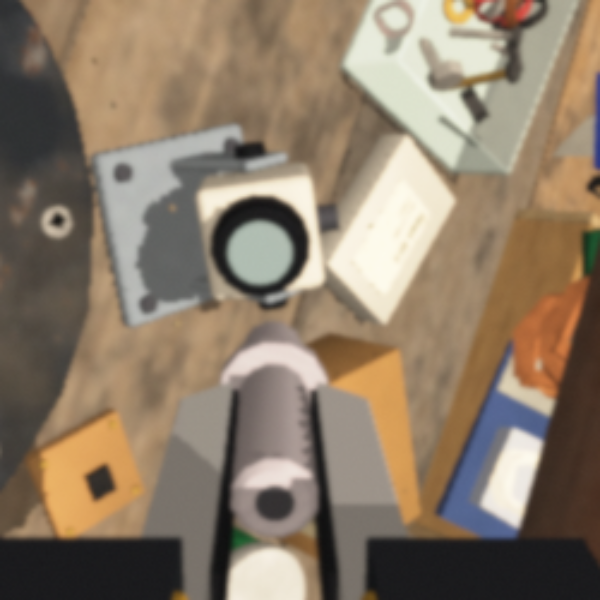

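The lens is at (260,245) in this crop, within about 1 px of the prediction, and the pin lines up with it and its foot points at it. Handing in.

```bash
python3 -c "
from bench import robot
print(robot.close_job(),robot.get_obs()['time'])"
```

```text
the job is handed in; nothing more can be done
the job is handed in; nothing more can be done
```

I moved the two misplaced pins to their rows, fully home by tool height, and handed the job in holding the collar pin foot-first about 120 mm from the lens and within about 5 mm of its line of sight; no verdict came back.

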